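Release the sample tray with the two-button control

TASK

At the sample booth's transfer station, press the two green buttons down together, one fingertip on each, and hold both fully down without a break while the blue sample tray slides down its run. Let go only once the tray has come to rest at the bottom stop, and finish with both buttons sprung back up and the robot clear of everything. Do not touch the tray, do not press the small red cancel key, and leave the other things on the desk where they are.

Things in the scene. Friction and masses are not known exactly. Their poses are not given: they have to be found in the camera images.
- station: Fixed, upright transfer station: grey striped console box (95 x 150 mm, top 90 mm above the desk) with the green buttons; behind it (+x) a run 400 x 112 mm sloping down 10 degrees from -y to +y, centre line 130 mm behind the buttons. Origin at desk level midway below the buttons; +x from console to run, +y from right to left button. Position and yaw vary
- left_button_top (a point): Centre of the flat top of the left green button (station x 0, y +30 mm): 30 mm in diameter, 115 mm above the desk when up, in a black collar 42 mm in diameter with its rim 100 mm above the desk. The buttons' centres are 60 mm apart. The point moves down with the button
- right_button_top (a point): Centre of the flat top of the right green button (station x 0, y -30 mm); same sizes as the left one
- left_button (a joint): Downward travel of the left button: 0 up, 0.010 m fully down; sprung, about 1.4 N to start and 4.4 N to the bottom. Each button lowers one stop pin: the tray is let go only with both more than about 7 mm down, and is caught again if either comes up on the way
- right_button (a joint): Downward travel of the right button: the same as the left one
- sample_tray (a joint): Travel of the tray down its run: 0 at the top, held by the stop pins; 0.200 m at the bottom stop. With both buttons held down it slides by its own weight, damped; the run takes about 2.5 to 6 s, differing from one start to the next
- tray_mid (a point): Centre of the top of the blue sample tray (86 x 160 mm, 62 mm tall, red-capped tubes fixed in it); +y points down the run. It moves with the tray. Its near side is 87 mm behind the buttons' line and its top up to 160 mm above the desk; not to be touched
- cancel_key (a joint): Travel of the small red cancel key: 0 up, 0.004 m pressed; not to be pressed
- cancel_key_top (a point): Centre of the top of the red cancel key, a disc 18 mm in diameter, 97 mm above the desk, 34 mm from the line between the green buttons, on the side away from the run (station x = -34 mm, y = 0)
- tape_roll: Yellow tape roll, 64 mm diameter, 24 mm tall, lying flat; origin at the centre of its underside. Bystander
- sanitizer: Clear hand-sanitizer bottle with a blue cap, 54 mm diameter, 130 mm tall; origin at the centre of its underside. Bystander
- marker: White marker pen with a blue cap, about 120 mm long, 15 mm thick, lying along its x; origin at desk level near its middle. Bystander
- mouse: Black computer mouse, 100 x 58 x 24 mm; origin at the centre of its underside. Bystander
- spare_tube: Single red-capped sample tube in a white 30 mm foot, 94 mm tall; origin at the centre of its underside. Bystander
- swab_cup: White open cup, 72 mm diameter, 80 mm tall; origin at the centre of its underside. Bystander

How it is judged:
On the way, in this order (a step that is already met when the one before it is completed fails the run):
1. both green buttons are fully down together and the tray sets off (value of joint each of left_button, right_button above 0.0065 m and value of joint sample_tray between 0.01 and 0.12 m), for 0.2 s.
2. the tray reaches the bottom stop with both buttons still down (value of joint each of left_button, right_button above 0.0065 m and value of joint sample_tray above 0.195 m), for 0.2 s.
At the end, for the whole second after the job is handed in: The tray is at the bottom stop (joint over 0.195 m of 0.200), both green buttons and the cancel key are up again (under 2 mm down), and every bystander is within 20 mm of where it stood (value of joint sample_tray above 0.195 m and value of joint each of left_button, right_button, cancel_key below 0.002 m and distance of each of tape_roll, sanitizer, marker, mouse, spare_tube, swab_cup from where it was at the start of the episode below 0.02 m); the robot touches nothing.
It fails at once if one green button is pressed down alone (over 7 mm down while the other is less than 1.5 mm down) before the tray is at the bottom (value of joint sample_tray below 0.19 m and ((value of joint left_button above 0.007 m and value of joint right_button below 0.0015 m) or (value of joint right_button above 0.007 m and value of joint left_button below 0.0015 m))).
It fails at once if a green button is let up while the tray is on its way (value of joint sample_tray between 0.015 and 0.19 m and value of joint any of left_button, right_button below 0.004 m).
It fails at once if the red cancel key is pressed (value of joint cancel_key above 0.002 m).
It fails at once if the robot pushes the tray (contact force between any of the fingers, the arm and sample_tray above 1 N).
It fails at once if a bystander is moved more than 20 mm, lifted or knocked over (distance of any of tape_roll, sanitizer, marker, mouse, spare_tube, swab_cup from where it was at the start of the episode above 0.02 m or angle between any of tape_roll, sanitizer, marker, mouse, spare_tube, swab_cup's own z axis and vertical above 0.5 rad).
It also fails if it takes over 40 s, if anything falls off the work surface, if the arm or the gripper's body presses on something with over 40 N, if the wrist force passes 120 N, or if a joint passes its speed limit or range.

ROBOT

A 6-joint arm with a two-finger parallel gripper is mounted at the origin on the work surface. World frame = base frame: x ahead of the robot, y to its left, z up, the work surface at z = 0. Lengths are in m, angles in rad, forces in N, time in s.
With the tool pointing down it reaches from about 0.275 to 0.75 m from the base axis. Payload 10.2 kg.
Tool frame: the origin (TCP) lies between the finger pads; the fingertips stand 17 mm ahead of it and the grasp point (between the pads) lies 2 mm behind it; z points along the fingers, y is the line along which they close (so a half turn about z gives the same grasp; the last joint's range is limited). The gripper opens to 85 mm and grips with 20 to 120 N. Pads are 22 mm wide; open, the fingers measure 114 mm over their backs; the gripper's body (76 mm by 85 mm) begins 54 mm behind the grasp point. The pads swing forward as they close: fully open they stand 13 mm farther back than shut.
Start: joints at [-1.456, 0.313, 1.498, -0, 1.331, -0.223], TCP at [0.174, -0.495, 0.248] pointing down, gripper open.
Joint ranges: [-2.94, 2.94], [-0.97, 2.17], [0.19, 2.56], [-1.23, 4.37], [0.02, 3.11], [-2.88, 2.88]. Speed limits (rad/s): [2.39, 2.39, 3.01, 3.14, 3.14, 3.14].

INTERFACE

Orientations are given as a unit quaternion [x, y, z, w].
In Python, from workcell import env, camera, camera_info gives the robot as it stands.
- The arm moves only by the shell command python3 -m creep 'ROWS' [FORCE]. ROWS is a JSON object of lists of equal length, an entry for each row: "claw": the opening in per cent of the stroke, from 0 (shut) to 100 (fully open); "travel": the shift along the tool's x, y, z in m, a list of three; "twist": the turn about the tool's z in rad. A call has 1 to 10 rows; each row is the pose to reach, as a shift and turn from the pose commanded when the call began, along the tool's axes at that moment; what a row does not reach only later rows make up. A row lasts 1/10 s, in which the tool goes at most 50 mm and 8.59 degrees, less where a joint would pass 70% of its speed; a pose out of reach is approached as far as the arm can. A call with a gripper value outside its range is refused whole. The fingers move at their own pace and stop on an object; FORCE is the grip in N (left out, the last holds). Time passes only in rows, so rows that repeat a pose let the fingers close. It gives the time, the measured TCP pose, the force, the opening and the grip force at its end, in the units of the state.
- env.sense(): the state, without advancing time (a new reading comes with each control period).
- camera(name): name is "side" or "top"; returns the picture (400x640x3 uint8, blue, green, red); there is no depth.
- camera_info(name): a dict with "fx", "fy", "cx", "cy" (pixels), "world_from_camera" (4x4, takes a point from camera to world coordinates). Camera axes: x right, y up, looking along -z (the intrinsics and any distortion apply to the point x, -y, -z); pixel columns grow to the right and rows downward; lengths in m; the calibration is good to about 2 mm. A picture is of the moment at which its call begins. camera_info takes no time and is no camera call.
- env.sign_off(): hands the job in; it is judged then, once.
The state is a dict: "clock": time; "joint_pos": joint angles; "qvel": joint speeds; "joint_torque": joint torques, N m; "tcp_pos": TCP position; "tool_rot": TCP orientation; "contact_force": force on the tool from outside, world axes, zero at the start; "wrist_torque": the same for the moment, N m; "grip_width": opening from 0.0 (shut) to 1.0 (fully open); "grasp_force": force on a finger pad.
Only numpy, scipy, OpenCV 4.12 (cv2) and the standard library are available. Lean on these libraries where they do the work, as an engineer would, in place of code of your own. Each camera call takes 0.05 s, during which the arm holds its last target. There are 200 camera calls.

## Working session

There is one attempt and no reset: what is moved stays moved. The work goes in short steps, Python scripts to look and compute and a shell command to move; the robot and the scene stay as the last step left them, time stands still between calls to the robot, and variables do not carry over. Pictures are saved under pics/ and viewed, at most 10 in all, crops included, and the job is handed in when it is done.

```bash
mkdir -p pics; python3 - <<'E'
from workcell import env,camera,camera_info
import cv2
for n in("top","side"):
    cv2.imwrite(f"pics/{n}0.png",camera(n)); c=camera_info(n); print({k:(v if k!="world_from_camera" else [[round(float(x),4) for x in r] for r in v]) for k,v in c.items()})
s=env.sense(); print(s)
E
```

```text
{'fx': 404.2450240860069, 'fy': 404.2450240860069, 'cx': 327.0503300519976, 'cy': 199.73185290583822, 'world_from_camera': [[0.01, 0.9906, -0.1362, 0.349], [-0.9999, 0.0099, -0.002, -0.0782], [-0.0006, 0.1362, 0.9907, 1.3788], [0.0, 0.0, 0.0, 1.0]]}
{'fx': 376.7611466632752, 'fy': 376.7611466632752, 'cx': 316.6028476095104, 'cy': 200.1622597614476, 'world_from_camera': [[-0.9302, 0.1761, -0.3222, 0.2091], [-0.3664, -0.5024, 0.7832, 0.7246], [-0.0239, 0.8465, 0.5319, 0.6478], [0.0, 0.0, 0.0, 1.0]]}
{'clock': 0.1, 'joint_pos': array([-1.45642016e+00,  3.13446067e-01,  1.49836610e+00,  1.05285177e-05,
        1.33099892e+00, -2.23441297e-01]), 'qvel': array([ 0.00185617,  0.0001338 , -0.00044757, -0.0012597 ,  0.0007474 ,
        0.00021124]), 'joint_torque': array([ 3.00247892e-03, -4.12900579e+01, -2.60141391e+01, -2.36024134e-04,
        3.00119958e-03, -1.80151676e-05]), 'tcp_pos': array([ 0.17394601, -0.49512438,  0.24776379]), 'tool_rot': array([ 9.85768831e-01,  1.68105446e-01,  3.83109856e-05, -6.08033053e-04]), 'contact_force': array([0.15419586, 0.00709238, 0.40847345]), 'wrist_torque': array([-0.00300638,  0.03936063, -0.00763495]), 'grasp_force': 0.0, 'grip_width': 1.0060856808429688}
```

View pics/top0.png

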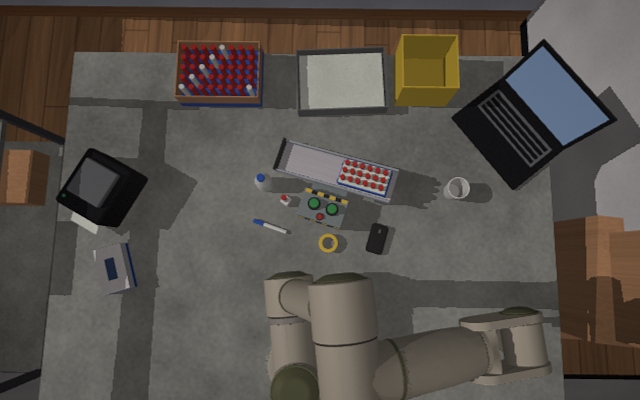

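View pics/side0.png

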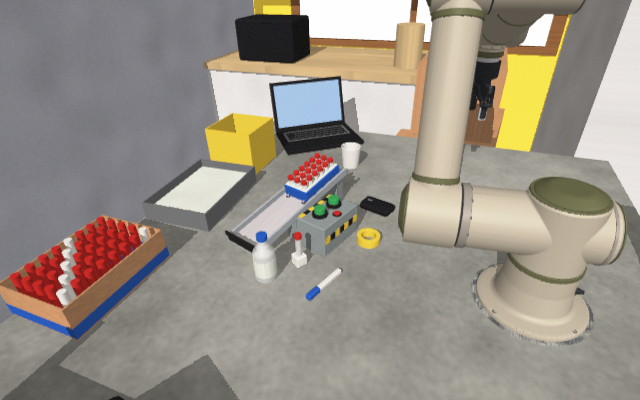

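The top view shows the green buttons near (314,203) and (332,209), the red key at (320,217) and the tray at (365,177). In the side view the buttons are near (320,211) and (334,202). Next I triangulate them.

```bash
cat > h.py <<'E'
from workcell import env,camera,camera_info
import cv2,numpy as np
from scipy.spatial.transform import Rotation as R
def ray(n,u,v):
    c=camera_info(n);T=np.array(c["world_from_camera"])
    d=T[:3,:3]@np.array([(u-c["cx"])/c["fx"],-(v-c["cy"])/c["fy"],-1]);return T[:3,3],d/np.linalg.norm(d)
def plane(n,u,v,z):
    o,d=ray(n,u,v);return o+d*(z-o[2])/d[2]
def tri(a,b):
    A=np.zeros((3,3));y=np.zeros(3)
    for o,d in(a,b):
        P=np.eye(3)-np.outer(d,d);A+=P;y+=P@o
    return np.linalg.solve(A,y)
def blobs(im,lo,hi,box,amin=8):
    x0,y0,x1,y1=box;h=cv2.cvtColor(im,cv2.COLOR_BGR2HSV)
    m=cv2.inRange(h,lo,hi);k=np.zeros_like(m);k[y0:y1,x0:x1]=m[y0:y1,x0:x1]
    n,_,s,c=cv2.connectedComponentsWithStats(k)
    return [(c[i].round(2).tolist(),s[i].tolist()) for i in range(1,n) if s[i][4]>=amin]
E
python3 - <<'E'
from h import *
G=((50,90,30),(80,255,255))
t=cv2.imread("pics/top0.png");s=cv2.imread("pics/side0.png")
bt=blobs(t,*G,(290,185,350,225));bs=blobs(s,*G,(295,185,360,225));print(bt,bs)
bt.sort();bs.sort()
red=blobs(t,(0,120,60),(8,255,255),(312,210,328,224),3);print("red",red)
for (c,_),(d,_) in zip(bt,bs): print("top plane",plane("top",*c,.115).round(4),"side plane",plane("side",*d,.115).round(4),"tri",tri(ray("top",*c),ray("side",*d)).round(4))
if red: print("red",plane("top",*red[0][0],.097).round(4))
q=env.sense()["tool_rot"];print(R.from_quat(q).as_matrix().round(4))
cv2.imwrite("pics/z.png",np.hstack([cv2.resize(t[150:260,270:400],None,fx=3,fy=3,interpolation=2),cv2.resize(s[170:280,270:400],None,fx=3,fy=3,interpolation=2)]))
E
```

```text
[([313.39, 202.59], [309, 198, 10, 10, 80]), ([331.44, 208.38], [327, 204, 10, 10, 79])] [([333.12, 199.97], [328, 195, 11, 11, 101]), ([319.17, 209.67], [314, 204, 12, 12, 115])]
red [([319.32, 216.32], [317, 214, 6, 6, 28])]
top plane [ 0.5132 -0.0327  0.115 ] side plane [ 0.5089 -0.0196  0.115 ] tri [ 0.5142 -0.0324  0.1058]
top plane [ 0.4954 -0.0897  0.115 ] side plane [ 0.4907 -0.0753  0.115 ] tri [ 0.4962 -0.0899  0.1053]
red [ 0.4717 -0.0515  0.097 ]
[[ 9.435e-01  3.314e-01 -1.000e-04]
 [ 3.314e-01 -9.435e-01  1.200e-03]
 [ 3.000e-04 -1.200e-03 -1.000e+00]]
```

View pics/z.png

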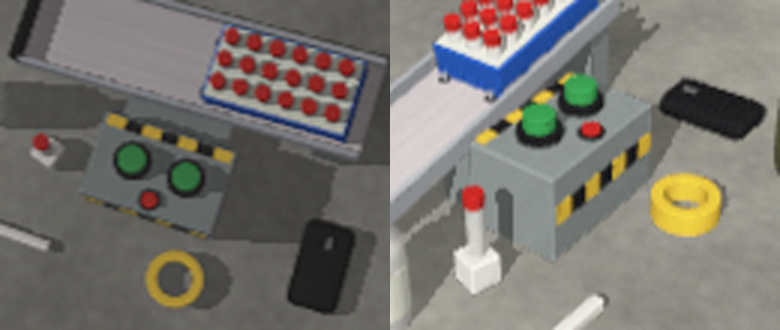

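The picture shows the console with both buttons, the red key and the tray at the top of its run. The measured key position is within 1 mm of the one predicted from the buttons, so the estimate is sound. The midpoint is about (0.504, -0.061) and the yaw about -17.3°. I'll move above it at a safe height.

```bash
python3 -m creep '{"claw":[54,54,54,54,54,54,54,54,54,54],"travel":[[0.045,-0.03,0],[0.09,-0.06,0],[0.13,-0.085,0],[0.17,-0.11,0],[0.21,-0.138,0],[0.25,-0.165,0],[0.29,-0.19,0],[0.33,-0.217,0],[0.37,-0.244,0],[0.4,-0.263,0]],"twist":[0.07,0.14,0.21,0.28,0.35,0.42,0.49,0.56,0.62,0.64]}'
```

```text
clock: 1.1
tcp_pos: [0.4652, -0.1121, 0.2482]
tool_rot: [0.989, -0.151, -0.0, -0.0]
contact_force: [0.2, 0.0, 0.8]
grip_width: 0.54
grasp_force: 0.0
```

```bash
cat > go.py <<'E'
from h import *
import sys
s=env.sense();M=R.from_quat(s["tool_rot"]).as_matrix()
mid=np.array([.5043,-.0612]);y=np.array([-.298,-.955])
d=np.array([*mid,float(sys.argv[1])])-s["tcp_pos"]
print("travel",(M.T@d).round(4),"twist",round(float(np.arctan2(M[0,1]*y[1]-M[1,1]*y[0],M[:2,1]@y))*-1,4),"tcp",s["tcp_pos"].round(4),"tilt z",M[:,2].round(4),"g",s["grip_width"],"t",s["clock"],"F",s["contact_force"].round(2),"T",s["wrist_torque"].round(3),"q",s["joint_pos"].round(2))
E
python3 go.py 0.2
```

```text
travel [ 0.0222 -0.0603  0.0482] twist -0.0002 tcp [ 0.4652 -0.1121  0.2482] tilt z [-1.e-04  3.e-04 -1.e+00] g 0.5398956548091346 t 1.1 F [0.24 0.02 0.84] T [-0.087 -0.012 -0.018] q [-0.48  0.21  1.63  0.    1.3   1.39]
```

```bash
python3 -m creep '{"claw":[54,54,54,54,54],"travel":[[0.012,-0.032,0],[0.022,-0.06,0.02],[0.022,-0.06,0.048],[0.022,-0.06,0.068],[0.022,-0.06,0.068]],"twist":[0,0,0,0,0]}'; python3 go.py 0.15; python3 - <<'E'
from h import *
t=camera("top");s=camera("side");r=cv2.resize
cv2.imwrite("pics/a.png",np.hstack([r(t[150:260,260:390],None,fx=3,fy=3,interpolation=2),r(s[150:260,260:390],None,fx=3,fy=3,interpolation=2)]))
E
```

```text
clock: 1.6
tcp_pos: [0.5018, -0.0633, 0.1778]
tool_rot: [0.989, -0.15, -0.003, -0.001]
contact_force: [-0.2, -0.0, 0.3]
grip_width: 0.539
grasp_force: 0.0
travel [ 0.0019 -0.0027  0.0277] twist 0.0006 tcp [ 0.5018 -0.0633  0.1778] tilt z [-0.0053  0.002  -1.    ] g 0.5387913996420811 t 1.6 F [-0.15 -0.04  0.29] T [-0.002 -0.002  0.02 ] q [-0.36  0.34  1.65 -0.    1.15  1.52]
```

View pics/a.png

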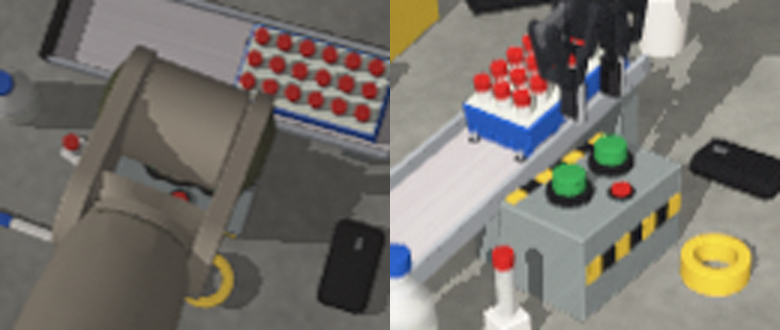

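The fingers stand directly above the buttons in the side view, with tips at crop (572,118) and (610,95) and buttons at (570,175) and (610,150). The finger spacing matches the buttons. I'll correct the few millimetres left and come down close.

```bash
python3 -m creep '{"claw":[55,55,55,55,55,55],"travel":[[0,-0.001,0.01],[0,-0.001,0.02],[0,-0.001,0.03],[0,-0.001,0.035],[0,-0.001,0.04],[0,-0.001,0.04]],"twist":[0,0,0,0,0,0]}'; python3 go.py 0.125;  python3 - <<'E'
from h import *
s=camera("side");r=cv2.resize
cv2.imwrite("pics/b.png",r(s[150:260,260:390],None,fx=5,fy=5,interpolation=2))
E
```

```text
clock: 2.3
tcp_pos: [0.5032, -0.0629, 0.1397]
tool_rot: [0.989, -0.151, -0.001, -0.0]
contact_force: [-0.9, 0.1, -0.4]
grip_width: 0.553
grasp_force: 0.0
travel [ 0.0006 -0.002   0.0147] twist 0.0002 tcp [ 0.5032 -0.0629  0.1397] tilt z [-1.e-03  4.e-04 -1.e+00] g 0.553435987147512 t 2.3 F [-0.89  0.08 -0.35] T [-0.009 -0.026  0.019] q [-0.36  0.39  1.69  0.    1.06  1.52]
```

View pics/b.png

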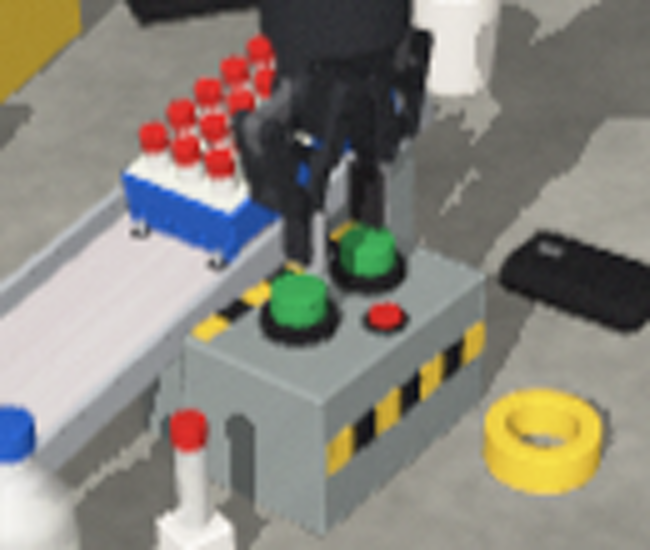

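The near finger tip is at about (298,262), just above its button top at (300,288). The far tip is at about (367,230), over its button at (369,240). Both are lined up, so I'll step down with force feedback.

```bash
python3 -m creep '{"claw":[55,55,55,55,55,55],"travel":[[0.0005,-0.0015,0.004],[0.0005,-0.0015,0.008],[0.0005,-0.0015,0.01],[0.0005,-0.0015,0.012],[0.0005,-0.0015,0.012],[0.0005,-0.0015,0.012]],"twist":[0,0,0,0,0,0]}'; python3 go.py 0.12
```

```text
clock: 2.95
tcp_pos: [0.5042, -0.0616, 0.1284]
tool_rot: [0.989, -0.151, -0.0, -0.0]
contact_force: [-1.3, 1.2, 2.4]
grip_width: 0.551
grasp_force: 1.1
travel [-0.0001 -0.0004  0.0084] twist 0.0003 tcp [ 0.5042 -0.0616  0.1284] tilt z [-1.e-04  1.e-04 -1.e+00] g 0.550673695386704 t 2.95 F [-1.35  1.24  2.38] T [0.129 0.225 0.01 ] q [-0.35  0.41  1.7   0.    1.03  1.52]
```

```bash
python3 -m creep '{"claw":[55,55,55],"travel":[[0,0,0.002],[0,0,0.002],[0,0,0.002]],"twist":[0,0,0]}'; python3 go.py 0.12
```

```text
clock: 3.25
tcp_pos: [0.5044, -0.0617, 0.1264]
tool_rot: [0.989, -0.151, 0.0, -0.0]
contact_force: [-1.6, 1.2, 4.0]
grip_width: 0.551
grasp_force: 1.8
travel [-0.0002 -0.0004  0.0064] twist 0.0002 tcp [ 0.5044 -0.0617  0.1264] tilt z [ 2.e-04 -0.e+00 -1.e+00] g 0.5506194493305316 t 3.25 F [-1.56  1.22  4.05] T [0.186 0.208 0.038] q [-0.35  0.41  1.71  0.    1.03  1.52]
```

Both buttons are in contact: 4 N is about 2 × 2 N. Now I'll press them together to the bottom.

```bash
python3 -m creep '{"claw":[55,55,55,55,55],"travel":[[0,0,0.002],[0,0,0.004],[0,0,0.006],[0,0,0.008],[0,0,0.010]],"twist":[0,0,0,0,0]}'; python3 go.py 0.12
```

```text
clock: 3.75
tcp_pos: [0.5046, -0.0617, 0.119]
tool_rot: [0.989, -0.15, 0.001, 0.0]
contact_force: [-17.0, 5.9, 49.1]
grip_width: 0.548
grasp_force: 24.6
travel [-0.0005 -0.0004 -0.001 ] twist 0.0007 tcp [ 0.5046 -0.0617  0.119 ] tilt z [ 1.2e-03 -7.0e-04 -1.0e+00] g 0.5484821779333068 t 3.75 F [-16.99   5.9   49.09] T [0.979 3.086 0.017] q [-0.35  0.42  1.71 -0.    1.01  1.52]
```

Both are fully down. I'll ease the force by 1 mm and watch the tray.

```bash
python3 -m creep '{"claw":[55,55,55,55],"travel":[[0,0,-0.0005],[0,0,-0.001],[0,0,-0.001],[0,0,-0.001]],"twist":[0,0,0,0]}'; cat > tray.py <<'E'
from h import *
t=camera("side");h=cv2.cvtColor(t,cv2.COLOR_BGR2HSV)
m=cv2.inRange(h,(108,150,60),(125,255,255));m[:,:150]=0;m[:140]=0;m[235:]=0;m[:,380:]=0
n,_,st,c=cv2.connectedComponentsWithStats(m)
print([(st[i].tolist(),c[i].round(1).tolist()) for i in range(1,n) if st[i][4]>15])
cv2.imwrite("pics/last.png",t[120:300,180:440])
E
python3 go.py .12;python3 tray.py
```

```text
clock: 4.15
tcp_pos: [0.5045, -0.0617, 0.1193]
tool_rot: [0.989, -0.15, 0.001, 0.0]
contact_force: [-9.4, 3.4, 25.1]
grip_width: 0.55
grasp_force: 12.5
travel [-0.0003 -0.0004 -0.0007] twist 0.0006 tcp [ 0.5045 -0.0617  0.1193] tilt z [ 1.2e-03 -6.0e-04 -1.0e+00] g 0.5498100807769113 t 4.15 F [-9.36  3.38 25.13] T [ 0.549  1.621 -0.011] q [-0.35  0.42  1.71 -0.    1.01  1.52]
[([275, 192, 35, 18, 277], [291.9, 200.6]), ([256, 232, 11, 3, 26], [261.1, 233.2])]
```

The tray is moving: its left edge went from column 285 to 275. I'll keep holding.

```bash
for i in 1 2 3; do python3 -m creep '{"claw":[55,55,55,55,55,55,55,55,55,55],"travel":[[0,0,0],[0,0,0],[0,0,0],[0,0,0],[0,0,0],[0,0,0],[0,0,0],[0,0,0],[0,0,0],[0,0,0]],"twist":[0,0,0,0,0,0,0,0,0,0]}' | egrep 'clock|contact'; python3 tray.py; done
```

```text
clock: 5.2
contact_force: [-9.2, 2.6, 25.0]
[([261, 192, 49, 31, 395], [285.2, 209.2]), ([256, 232, 11, 3, 26], [261.1, 233.2])]
clock: 6.25
contact_force: [-9.5, 2.6, 25.3]
[([246, 195, 61, 40, 510], [276.1, 218.6])]
clock: 7.3
contact_force: [-9.6, 3.5, 24.6]
[([256, 202, 42, 33, 305], [279.0, 220.2]), ([235, 226, 17, 9, 71], [241.8, 231.3])]
```

```bash
for i in 1 2 3; do python3 -m creep '{"claw":[55,55,55,55,55,55,55,55,55,55],"travel":[[0,0,0],[0,0,0],[0,0,0],[0,0,0],[0,0,0],[0,0,0],[0,0,0],[0,0,0],[0,0,0],[0,0,0]],"twist":[0,0,0,0,0,0,0,0,0,0]}' | egrep 'clock|contact'; cp pics/last.png pics/prev.png; python3 tray.py; python3 -c "
import cv2;a,b=cv2.imread('pics/last.png'),cv2.imread('pics/prev.png');print('changed px',(cv2.absdiff(a,b).max(2)>25).sum())"; done
```

```text
clock: 8.35
contact_force: [-9.3, 2.7, 25.2]
[([257, 202, 41, 33, 304], [279.0, 220.1]), ([235, 226, 17, 9, 71], [241.8, 231.3])]
changed px 0
clock: 9.4
contact_force: [-9.4, 2.3, 25.1]
[([256, 202, 42, 33, 305], [279.0, 220.2]), ([235, 226, 17, 9, 71], [241.8, 231.3])]
changed px 0
clock: 10.45
contact_force: [-10.2, 2.9, 25.3]
[([256, 202, 42, 33, 305], [279.0, 220.2]), ([235, 226, 17, 9, 71], [241.8, 231.3])]
changed px 0
```

View pics/last.png

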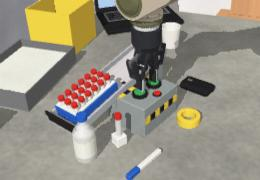

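The tray is at rest near the lower end. Before releasing, I'll check its travel by predicting where the caps should be after 0.200 m.

```bash
python3 - <<'E'
from h import *
Rd=((0,130,90),(6,255,255))
def left(im,box):
    b=blobs(im,*Rd,box,4);b.sort();return b[:4]
a=cv2.imread("pics/side0.png");n=cv2.imread("pics/last.png")
A=left(a,(275,150,345,200));B=[([c[0]+180,c[1]+120],s) for c,s in left(n,(40,60,115,125))]
print([x[0] for x in A],[x[0] for x in B])
c=camera_info("side");T=np.linalg.inv(np.array(c["world_from_camera"]))
for (p,_) in A:
    P=plane("side",*p,.155)
    for L in(.17,.2):
        Q=T@np.array([*(P+L*np.array([.298*.985,.955*.985,-.1736])),1]);print(p,L,(c["cx"]+c["fx"]*Q[0]/-Q[2]).round(1),(c["cy"]-c["fy"]*Q[1]/-Q[2]).round(1))
E
```

```text
[[310.16, 168.36]] [[247.37, 221.01], [254.04000000000002, 215.26999999999998], [260.96, 209.73000000000002], [267.31, 204.45999999999998]]
[310.16, 168.36] 0.17 269.4 202.5
[310.16, 168.36] 0.2 261.3 209.2
```

The first row of caps started at about (297,180), so 0.200 m of travel predicts about (247,222). It is observed at (247.4,221.0), so the tray is at the bottom stop. I'll release straight up.

```bash
python3 -m creep '{"claw":[55,55,55,55,55,55,55,55,55,55],"travel":[[0,0,-0.004],[0,0,-0.01],[0,0,-0.02],[0,0,-0.04],[0,0,-0.06],[0,0,-0.08],[0,0,-0.1],[0,0,-0.12],[0,0,-0.12],[0,0,-0.12]],"twist":[0,0,0,0,0,0,0,0,0,0]}'; python3 tray.py; python3 - <<'E'
from h import *
s=camera("side");print(blobs(s,(50,90,30),(80,255,255),(295,185,360,225)))
cv2.imwrite("pics/e.png",cv2.resize(s[140:310,220:420],None,fx=3,fy=3))
E
```

```text
clock: 11.5
tcp_pos: [0.5041, -0.0617, 0.2368]
tool_rot: [0.989, -0.151, -0.0, -0.0]
contact_force: [-0.1, -0.0, -0.0]
grip_width: 0.551
grasp_force: 0.0
[([256, 202, 42, 33, 305], [279.0, 220.2]), ([235, 226, 17, 9, 72], [241.7, 231.3])]
[([333.16, 199.93], [328, 195, 12, 11, 101]), ([319.12, 209.76], [314, 204, 12, 12, 116])]
```

View pics/e.png

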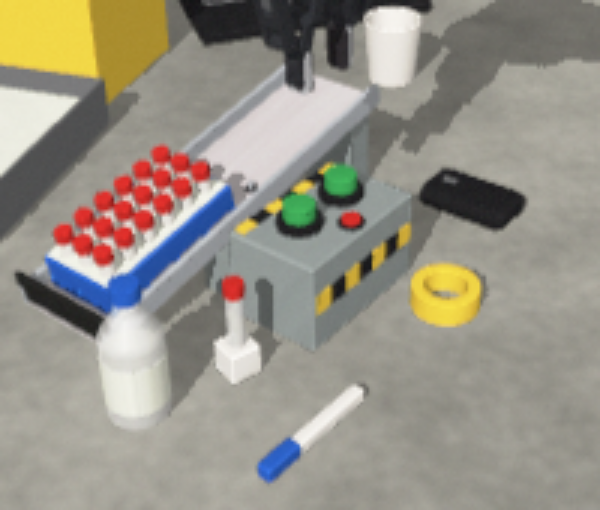

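The tray sits at the bottom end plate at (60,290). Both buttons, at (299,210) and (341,182), are back up with the same pixel blobs as at the start. The gripper is well clear and the bystanders are unmoved.

```bash
python3 -c "
from workcell import env
print(env.sign_off())"
```

```text
the job is handed in; nothing more can be done
None
```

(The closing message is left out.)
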